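# Release the safety tab and lift the latch of a bench equipment case

## Robot

A 7-joint arm with a two-finger parallel gripper is mounted at the origin on the work surface. World frame = base frame: x ahead of the robot, y to its left, z up, the work surface at z = 0. Lengths are in m, angles in rad, forces in N, time in s.
With the tool pointing down it reaches from about 0.35 to 0.9 m from the base axis. Payload 7.2 kg.
Tool frame: the origin (TCP) lies on the centre line of the jaws, within the pads' length; the fingertips stand 22 mm ahead of it and the grasp point (between the pads) lies 3 mm ahead of it; z points along the fingers, y is the direction in which the jaws open and shut (so a half turn about z gives the same grasp; the last joint's range is limited). The gripper opens to 88 mm and grips with 3 to 60 N. Pads are 20 mm wide; open, the fingers measure 115 mm over their backs; the gripper's body (75 mm by 178 mm) begins 61 mm behind the grasp point.
Start: joints at [1.095, 0.411, -0.013, 1.596, 0.006, 1.134, -0.082], TCP at [0.248, -0.574, 0.245] pointing down, gripper open.
Joint ranges: [-2.95, 2.95], [-0.29, 1.99], [-1.47, 1.44], [0.14, 2.54], [-1.03, 4.17], [0.13, 1.85], [-2.86, 2.86]. Speed limits (rad/s): [2.39, 2.39, 3.01, 3.01, 3.14, 3.14, 3.14].

## Interface

Orientations are given as a rotation vector (axis times angle).
In Python, from bench import * gives the robot as it stands.
- The arm moves only by the shell command python3 -m handwheel 'ROWS'. ROWS is JSON, a list of rows, each a list of 7 numbers: the turn, a rotation vector about the tool's x, y, z in degrees, then the shift along the tool's x, y, z in mm, then the opening in per cent of the stroke, from 0 (shut) to 100 (fully open). In form: [[rx, ry, rz, x, y, z, grip], ...]. A call has 1 to 8 rows; each row shifts and turns the commanded pose from where the row before left it, along the tool's axes as they then stand; what a row does not reach is not made up. A row lasts 1/8 s, in which the tool goes at most 62.5 mm and 10.7 degrees, less where a joint would pass 70% of its speed; a pose out of reach is approached as far as the arm can. A call with a gripper value outside its range is refused whole. The fingers move at their own pace and stop on an object; the grip force is fixed at half the most. Time passes only in rows, so rows that do not move let the fingers close. It gives the time, the measured TCP pose, the force and the opening at its end, in the units of the state.
- sense(): the state, without advancing time (a new reading comes with each control period).
- grab_frame(name): name is "scene" or "side" or "wrist"; returns (picture, depth): 420x560x3 uint8, red, green, blue; 420x560 float32, m along the optical axis (not along the pixel's ray), 0 where there is no reading.
- calibration(name): a dict with "intrinsics" (3x3 intrinsics, pixels), "extrinsics" (4x4, takes a point from world to camera coordinates); the wrist camera has in their place "tool_from_camera" (4x4, takes a point from camera to tool coordinates, whose origin is the TCP and whose axes are the flange's). Camera axes: x right, y down, z forward; pixel columns grow to the right and rows downward; lengths in m; the calibration is good to about 2 mm. The wrist camera is an equidistant fisheye: a pixel r from the principal point sees the ray r / f radians off the axis. A picture is of the moment at which its call begins: read the wrist's pose just before it. calibration takes no time and is no camera call.
- finish_job(): hands the job in, once; it reports no verdict.
The state is a dict: "t": time; "q": joint angles; "joint_vel": joint speeds; "effort": joint torques, N m; "ee_pos": TCP position; "orientation": TCP orientation; "wrist_force": force on the tool from outside, world axes, zero at the start; "wrist_torque": the same for the moment, N m; "opening": finger opening in m.
Only numpy, scipy, OpenCV 4.12 (cv2) and the standard library are available. Lean on these libraries where they do the work, as an engineer would, in place of code of your own. Each camera call takes 0.05 s, during which the arm holds its last target.

## Task

Open the grey equipment case on the packing bench: first slide its safety tab sideways, away from the latch, until you feel its end stop, then lift the latch handle up and over until it stands nearly upright and the sprung lid pops up by itself. Be gentle: feel for the stop, never ram the tab against it or wrench the latch while it is still locked, and leave the little carton on the case and the other things on the bench where they are. Let go of everything at the end.

Things in the scene. Friction and masses are not known exactly. Their poses are not given: they have to be found in the camera images.
- case: Grey plastic case, 240 mm long (its x) x 270 mm wide (y), fixed to the bench. Origin: centre of the underside. Its -x side faces roughly towards the robot. The front part (x from -110 to -11 mm) has a flat deck 85 mm above the bench which carries tab and latch; behind it is the lid, its top also at 85 mm.
- tab: Safety tab: steel tongue, 12 mm wide, 13 to 19 mm above the deck, running along the case's y from under the latch's cover to a black upright thumb post (16 mm in x, 12 mm in y, top 50 mm above the deck). Slides only along the case's y; +y (away from the latch) releases. Friction about 3 N, no return spring, stays where left. Origin: on the deck under the post's middle; axes as the case's.
- tab_post (a point): Middle of the free part of the thumb post, on its axis, 36 mm above the deck. Starts at x -65, y +78 to +81 mm in the case's frame. 45 mm are free between post and cover, above the tongue (its top is 19 mm above the deck). Rails 12 mm high run beside the tongue. Push the post's inner side with the fingers, or pinch it.
- latch_cover (a point): Top centre of the flat steel cover on the latch, 30 x 61 mm, 28 mm above the deck. It hides the tab's end stop: the travel left differs from case to case, 9 to 34 mm. The stop is a stiff spring (about 15 N/mm), felt as a steep rise over the sliding friction. The latch is free only with the tab within 2 mm of the stop or on it. Pressing the stop with 5 to 12 N is right; 20 N is too much.
- latch: Latch lever: steel bar with a black handle, flat along the case's -x. Origin on the pivot; flat, its axes are the case's; lifted, it turns about +y, 0 to 1.35 rad, handle going up and back over the deck. Free, it takes 2 to 4 N at the handle, stays at any angle, frees the lid at about 0.4 rad. While locked it gives only 0.03 rad, and then 7 N at the handle is too much (20 N on the tab).
- latch_handle (a point): Centre of the latch's handle: 46 mm long (along the lever), 24 mm wide (y), 14 mm thick, overhanging the case's front edge by about 45 mm, with free space under and beside it. It lies 115 mm to -x of the pivot and 10 mm below it in the latch's frame, 93 mm above the bench when flat. Pinched hard by a gripper that does not turn with it, it takes more force to lift.
- latch_pivot (a point): The latch's hinge axis (along the case's y), fixed to the case at x -20, y 0, 103 mm above the bench.
- lid (a joint): Lid angle in rad: 0 shut, held by the latch's hook against a spring; springs up to 0.35 (its stop) when let go, in about a second. Hinged at the case's far (+x) edge; its near edge rises about 43 mm.
- carton: Small cardboard carton, 45 x 55 x 22 mm, standing on the case's deck on the other (-y) side of the latch. Bystander. Origin: centre of its underside.
- partsbin: Loose blue open parts bin, 160 x 100 x 75 mm, left of the case. Bystander. Origin: centre of its underside.
- sprayer: Green bottle, 56 mm across, 150 mm tall, on the left. Bystander. Origin: centre of its underside.
- stockbox: Cardboard box, 160 x 110 x 90 mm, right of the case. Bystander. Origin: centre of its underside.
- driver: Screwdriver with a black handle lying on the bench on the right. Bystander.

How it is judged:
On the way, in this order (a step that is already met when the one before it is completed fails the run):
1. the tab has been slid out while the latch is still down (distance of tab_post from where it was at the start of the episode above 0.005 m and angle between latch's own z axis and vertical below 0.15 rad), for 0.1 s.
2. the latch has been lifted steeply (over 55 degrees) (angle between latch's own z axis and vertical above 0.96 rad), for 0.2 s.
At the end, for the whole second after the job is handed in: The latch stands at rest more than 55 degrees (0.96 rad) up from flat, the lid has sprung up by more than 0.25 rad and is at rest, and the tab is still slid out (at least 4 mm from where it was found) (angle between latch's own z axis and vertical above 0.96 rad and value of joint lid above 0.25 rad and angular speed of latch below 0.1 rad/s and velocity of joint lid below 0.1 rad/s and distance of tab_post from where it was at the start of the episode above 0.004 m); the robot touches nothing.
It fails at once if tab and latch are forced against each other with more than 20 N (tab rammed against its stop, or latch wrenched while locked) (contact force between latch and tab above 20 N).
It fails at once if the carton on the case is shifted by more than 20 mm (distance of carton from where it was at the start of the episode above 0.02 m).
It fails at once if another bystander is shifted by more than 30 mm (distance of any of partsbin, sprayer, stockbox, driver from where it was at the start of the episode above 0.03 m).
It also fails if it takes over 51 s, if anything falls off the work surface, if the arm or the gripper's body presses on something with over 40 N, if the wrist force passes 120 N, or if a joint passes its speed limit or range.

## Working session

There is one attempt and no reset: what is moved stays moved. The work goes in short steps, Python scripts to look and compute and a shell command to move; the robot and the scene stay as the last step left them, time stands still between calls to the robot, and variables do not carry over. Pictures are saved under pics/ and viewed, and the job is handed in when it is done.

```bash
mkdir -p pics; ls; python3 - <<'E'
from bench import *
import cv2,numpy as np
s=sense();print({k:np.round(v,3).tolist() for k,v in s.items()})
for n in ("scene","side","wrist"):
    p,d=grab_frame(n);np.savez(f"pics/{n}0.npz",p=p,d=d);cv2.imwrite(f"pics/{n}0.png",p[:,:,::-1])
    c=calibration(n);print(n,{k:np.round(v,4).tolist() for k,v in c.items()})
E
```

```text
pics
{'t': 0.0, 'q': [1.095, 0.412, -0.013, 1.597, 0.006, 1.134, -0.082], 'joint_vel': [0.0, 0.0, 0.0, 0.001, -0.0, 0.001, -0.003], 'effort': [-0.0, -58.794, 0.642, -29.108, -0.054, 0.018, 0.0], 'ee_pos': [0.248, -0.573, 0.244], 'orientation': [-3.075, -0.636, 0.001], 'wrist_force': [0.451, 0.078, 0.085], 'wrist_torque': [0.041, 0.018, 0.025], 'opening': 0.088}
scene {'intrinsics': [[391.8699, 0.0, 280.2552], [0.0, 391.8699, 211.8649], [0.0, 0.0, 1.0]], 'extrinsics': [[0.5234, 0.8521, -0.0034, -0.3028], [0.6654, -0.4112, -0.623, -0.2961], [-0.5322, 0.3239, -0.7822, 1.7317], [0.0, 0.0, 0.0, 1.0]]}
side {'intrinsics': [[421.6913, 0.0, 280.5961], [0.0, 421.6913, 204.8028], [0.0, 0.0, 1.0]], 'extrinsics': [[0.9683, -0.2492, -0.0158, -0.5583], [-0.1726, -0.6222, -0.7636, 0.1908], [0.1804, 0.7421, -0.6455, 1.2939], [0.0, 0.0, 0.0, 1.0]]}
wrist {'intrinsics': [[325.1923, 0.0, 281.3672], [0.0, 325.1923, 209.205], [0.0, 0.0, 1.0]], 'tool_from_camera': [[0.0001, -0.9689, -0.2475, 0.0668], [1.0, 0.0003, -0.0005, 0.0006], [0.0006, -0.2475, 0.9689, -0.1404], [0.0, 0.0, 0.0, 1.0]]}
```

View pics/scene0.png

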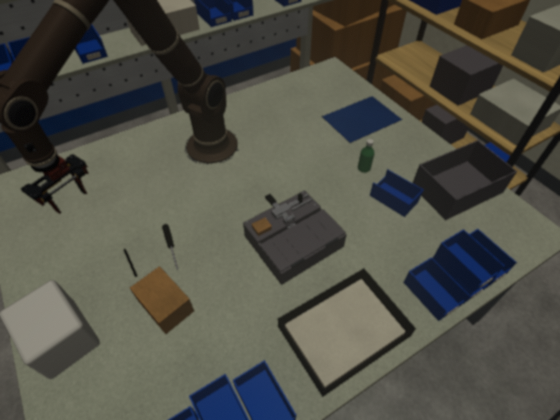

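View pics/side0.png

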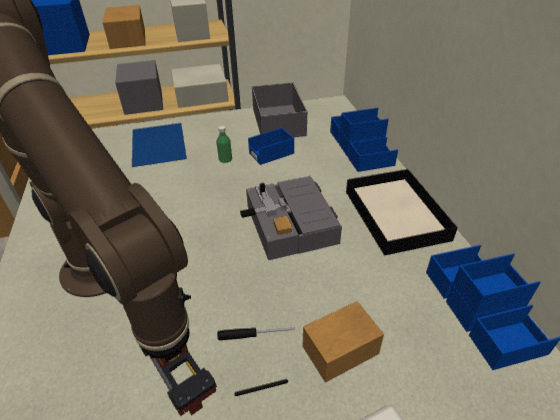

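View pics/wrist0.png

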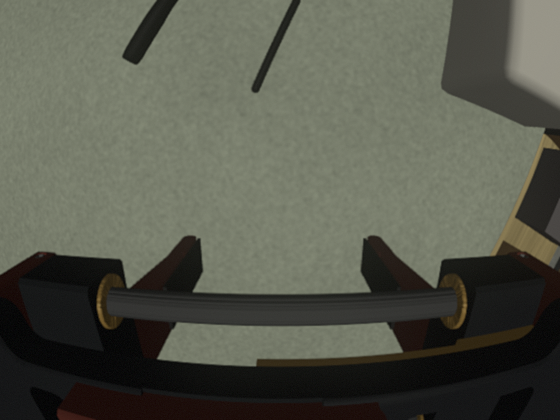

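The scene view shows the case around (293,235), the carton at (262,226), the latch at about (285,208) and the handle near (271,199). In the side view the case is at (292,215), the handle at (247,212), the post at (262,188) and the carton at (283,225). I'll enlarge both.

```bash
python3 - <<'E'
import cv2,numpy as np
for n,(x0,y0,x1,y1) in {"scene":(225,170,365,275),"side":(225,165,355,262)}.items():
    p=np.load(f"pics/{n}0.npz")["p"][:,:,::-1][y0:y1,x0:x1]
    p=np.clip(p.astype(float)*1.8,0,255).astype(np.uint8)
    p=cv2.resize(p,None,fx=5.6,fy=5.6,interpolation=cv2.INTER_CUBIC)
    for i in range(0,x1-x0,10): cv2.putText(p,str(x0+i),(int(i*5.6),10),0,.35,(0,255,255)); cv2.line(p,(int(i*5.6),12),(int(i*5.6),18),(0,255,255))
    for i in range(0,y1-y0,10): cv2.putText(p,str(y0+i),(0,int(i*5.6)+4),0,.35,(0,255,255))
    cv2.imwrite(f"pics/{n}0z.png",p);print(p.shape)
E
```

```text
(588, 784, 3)
(543, 728, 3)
```

View pics/scene0z.png

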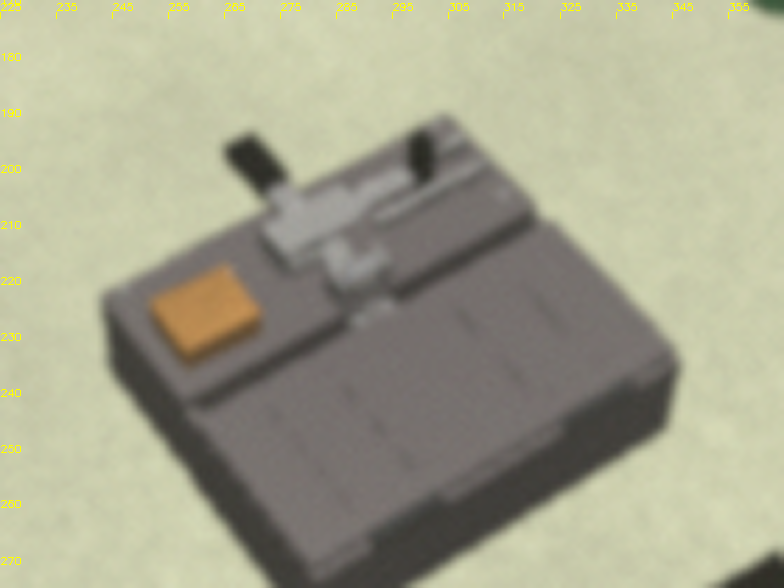

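View pics/side0z.png

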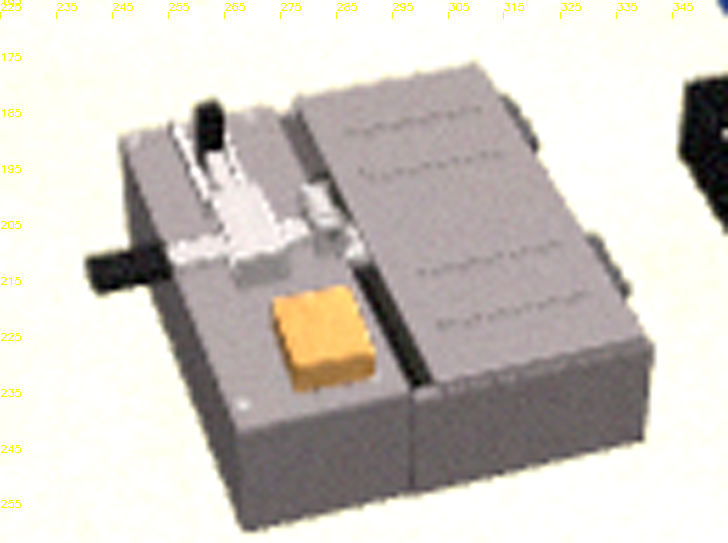

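```bash
cat > h.py <<'E'
import numpy as np,cv2
from bench import *
from scipy.spatial.transform import Rotation as R
def P(n):
    c=calibration(n);return c["intrinsics"]@c["extrinsics"][:3]
def tri(a,b):
    X=cv2.triangulatePoints(P("scene"),P("side"),np.float64(a).reshape(2,1),np.float64(b).reshape(2,1))[:,0];return X[:3]/X[3]
def plane(n,uv,z):
    c=calibration(n);E=c["extrinsics"];r=E[:3,:3].T@np.linalg.solve(c["intrinsics"],[*uv,1]);o=-E[:3,:3].T@E[:3,3];return o+r*(z-o[2])/r[2]
E
python3 - <<'E'
from h import *
pts={"f-y":((243.75,223,),(267.5,242.1),.085),"f+y":((304.8,190.9),(246.8,189.6),.085),"b-y":((281.3,273.2),(341.4,227.5),.085),"b+y":((346.4,234.6),(310.7,176.6),.085),
"posttop":((301,194),(262.5,184),.135),"handle":((270.5,199.8),(248,213.2),.1),}
for k,(a,b,z) in pts.items():
    print(k,tri(a,b).round(4),plane("scene",a,z).round(4),plane("side",b,z).round(4))
for n in("scene","side"):
    z=np.load(f"pics/{n}0.npz");p=z["p"][:,:,::-1];hsv=cv2.cvtColor(np.ascontiguousarray(p),cv2.COLOR_BGR2HSV)
E
```

```text
f-y [ 0.5097 -0.107   0.0767] [ 0.5151 -0.109   0.085 ] [ 0.5083 -0.1156  0.085 ]
f+y [0.4981 0.1567 0.0782] [0.5029 0.1531 0.085 ] [0.4969 0.1479 0.085 ]
b-y [ 0.746  -0.0994  0.0714] [ 0.7514 -0.1021  0.085 ] [ 0.7403 -0.1144  0.085 ]
b+y [0.7339 0.1705 0.0749] [0.7407 0.1629 0.085 ] [0.729  0.1603 0.085 ]
posttop [0.5435 0.1067 0.1317] [0.5436 0.1071 0.135 ] [0.5433 0.0996 0.135 ]
handle [0.4768 0.0215 0.0897] [0.4844 0.0172 0.1   ] [0.4752 0.0098 0.1   ]
```

The points triangulate to about 8 mm below the stated heights, which is the calibration spread. The case sits at roughly (0.62, 0.03) with a yaw of about 2°. I'll raise and turn the tool, then go over the case to measure with the wrist camera.

```bash
python3 -m handwheel '[[0,0,5.3,0,0,-22,0],[0,0,5.3,0,0,-22,0],[0,0,5.3,0,0,-22,0],[0,0,5.4,0,0,-22,0],[0,0,0,18,-40,0,0],[0,0,0,18,-40,0,0],[0,0,0,18,-40,0,0],[0,0,0,18,-40,0,0]]'
python3 -m handwheel '[[0,0,0,18,-40,0,0],[0,0,0,18,-40,0,0],[0,0,0,18,-40,0,0],[0,0,0,18,-40,0,0],[0,0,0,18,-40,0,0],[0,0,0,18,-40,0,0],[0,0,0,18,-40,0,0],[0,0,0,0,0,0,0]]'
python3 - <<'E'
from h import *
s=sense();print(s["t"],s["ee_pos"],R.from_rotvec(s["orientation"]).as_matrix().round(3),s["q"])
E
```

```text
t: 1.15
ee_pos: [0.3143, -0.4098, 0.3325]
orientation: [-3.141, -0.057, 0.0]
wrist_force: [0.4, 1.2, -0.6]
opening: 0.011
t: 2.15
ee_pos: [0.4307, -0.1237, 0.3326]
orientation: [-3.14, -0.066, -0.0]
wrist_force: [-0.6, -0.8, 0.0]
opening: 0.0005
2.15 [ 0.43073038 -0.12373292  0.33264931] [[ 0.999  0.042  0.   ]
 [ 0.042 -0.999  0.001]
 [ 0.    -0.001 -1.   ]] [ 0.47788837  0.05133759 -0.3166225   1.85256868  0.01602587  1.24010396
 -1.3725511 ]
```

```bash
python3 -m handwheel '[[0,0,0,12,-40,0,0],[0,0,0,12,-40,0,0],[0,0,0,12,-40,0,0],[0,0,0,12,-37,0,0],[0,0,0,0,0,0,0]]'
python3 - <<'E'
from h import *
s=sense();p,d=grab_frame("wrist");np.savez("pics/w1.npz",p=p,d=d,pos=s["ee_pos"],o=s["orientation"])
print(s["t"],s["ee_pos"]);cv2.imwrite("pics/w1.png",cv2.resize(np.clip(p[:,:,::-1]*1.5,0,255).astype(np.uint8),None,fx=1.42,fy=1.42,interpolation=cv2.INTER_CUBIC))
E
```

```text
t: 2.78
ee_pos: [0.4724, 0.0336, 0.3324]
orientation: [-3.14, -0.062, 0.0]
wrist_force: [0.1, -0.1, -0.2]
opening: 0.0007
2.775 [0.47236561 0.03357193 0.33243179]
```

View pics/w1.png

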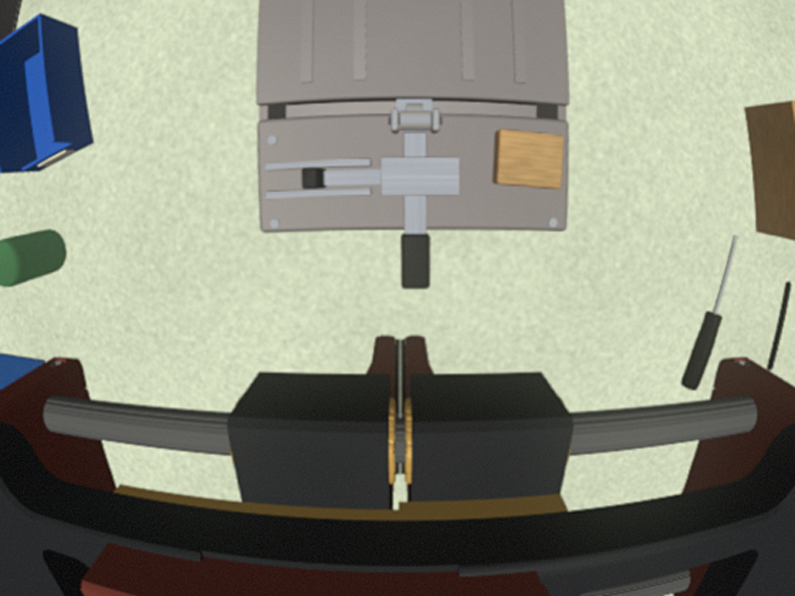

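The wrist view is clear: handle at (292,184) in original pixels, post at (220,125), cover at (296,124), carton at (373,111), and the deck edges parallel to the image rows.

```bash
cat >> h.py <<'E'
def wray(pos,o,uv):
    c=calibration("wrist");K=c["intrinsics"];T=c["tool_from_camera"]
    v=(np.array(uv)-K[:2,2])/K[0,0];r=np.linalg.norm(v);d=np.array([*(v/r*np.sin(r)),np.cos(r)])
    Rt=R.from_rotvec(o).as_matrix();return Rt@T[:3,3]+pos,Rt@T[:3,:3]@d
def wplane(pos,o,uv,z):
    a,d=wray(pos,o,uv);return a+d*(z-a[2])/d[2]
def rays(a):
    # least-squares meeting point of rays
    A=0;b=0
    for o,d in a:
        d=d/np.linalg.norm(d);M=np.eye(3)-np.outer(d,d);A=A+M;b=b+M@o
    return np.linalg.solve(A,b)
def sray(n,uv):
    c=calibration(n);E=c["extrinsics"];return -E[:3,:3].T@E[:3,3],E[:3,:3].T@np.linalg.solve(c["intrinsics"],[*uv,1])
E
python3 - <<'E'
from h import *
z=np.load("pics/w1.npz");pos,o=z["pos"],z["o"];d=z["d"]
q={"handle":((415,261),.1,(270.5,199.8),(248,213.2)),"post":((313,178),.135,(301,194),(262.5,184)),"cover":((420,176),.113,None,None),
"deckBL":((261,231),.085,(304.8,190.9),(246.8,189.6)),"deckBR":((566,230),.085,(243.75,223),(267.5,242.1)),"deckTL":((258,120),.085,None,None),"deckTR":((567,117),.085,None,None),"handle_tip":((415,288),.1,None,None),"handle_in":((415,235),.1,None,None),"cov_r":((459,176),.113,None,None),"post_r":((323,178),.135,None,None),"carton":((530,158),.107,None,None)}
for k,(uv,h,a,b) in q.items():
    uv=(np.array(uv)+.5)/1.42-.5;a0,dr=wray(pos,o,uv)
    T=calibration("wrist")["tool_from_camera"]
    D=d[int(round(uv[1])),int(round(uv[0]))]
    # depth point
    dc=T[:3,:3].T@R.from_rotvec(o).as_matrix().T@dr;pt=a0+dr*D/dc[2]
    print(k,uv.round(1),wplane(pos,o,uv,h).round(4),"depth",pt.round(4), "tri",rays([(a0,dr),sray("scene",a),sray("side",b)]).round(4) if a else "")
E
```

```text
handle [292.1 183.7] [0.4752 0.0208 0.1   ] depth [0.4755 0.0209 0.1018] tri [0.4756 0.021  0.09  ]
post [220.3 125.2] [0.5405 0.0994 0.135 ] depth [0.5405 0.0993 0.1357] tri [0.5427 0.1031 0.1337]
cover [295.6 123.8] [0.5444 0.0204 0.113 ] depth [0.5444 0.0205 0.115 ] tri 
deckBL [183.7 162.5] [0.4947 0.1546 0.085 ] depth [ 4.849e-01  1.808e-01 -4.000e-04] tri [0.4965 0.157  0.0777]
deckBR [398.4 161.8] [ 0.5071 -0.1116  0.085 ] depth [ 0.4999 -0.144  -0.0006] tri [ 0.5091 -0.1104  0.0805]
deckTL [181.5  84.4] [0.5914 0.159  0.085 ] depth [0.5925 0.1616 0.0767] tri 
deckTR [399.1  82.2] [ 0.6066 -0.106   0.085 ] depth [ 0.6212 -0.1367  0.0009] tri 
handle_tip [292.1 202.7] [0.4525 0.0197 0.1   ] depth [0.4521 0.0197 0.0982] tri 
handle_in [292.1 165.3] [0.4966 0.0218 0.1   ] depth [0.4964 0.0217 0.0981] tri 
cov_r [323.1 123.8] [ 0.5461 -0.0098  0.113 ] depth [ 0.5461 -0.0098  0.1129] tri 
post_r [227.3 125.2] [0.5406 0.092  0.135 ] depth [0.5407 0.0963 0.1092] tri 
carton [373.1 111.1] [ 0.5652 -0.0676  0.107 ] depth [ 0.5651 -0.0672  0.1084] tri
```

Depth, ray-plane and triangulation agree to within a few millimetres. The post is at (0.5405, 0.099) with its inner face at y≈0.093, and the cover edge is at y≈0.051. I'll bring the closed fingers into that gap.

```bash
python3 -m handwheel '[[0,0,-0.3,17.4,-9.4,20,0],[0,0,0,17.4,-9.4,20,0],[0,0,0,17.4,-9.4,20,0],[0,0,0,17.5,-9.4,20,0],[0,0,0,0,0,30,0],[0,0,0,0,0,30,0],[0,0,0,0,0,28,0],[0,0,0,0,0,0,0]]'
python3 - <<'E'
from h import *
s=sense();p,d=grab_frame("wrist");np.savez("pics/w2.npz",p=p,d=d,pos=s["ee_pos"],o=s["orientation"])
print(s["t"],s["ee_pos"]);cv2.imwrite("pics/w2.png",cv2.resize(np.clip(p[:,:,::-1]*1.5,0,255).astype(np.uint8),None,fx=1.42,fy=1.42,interpolation=cv2.INTER_CUBIC))
E
```

```text
t: 3.82
ee_pos: [0.539, 0.0695, 0.1627]
orientation: [3.139, 0.061, -0.007]
wrist_force: [0.4, -0.2, 0.6]
opening: 0.0004
3.825 [0.53899412 0.06947359 0.16273636]
```

View pics/w2.png

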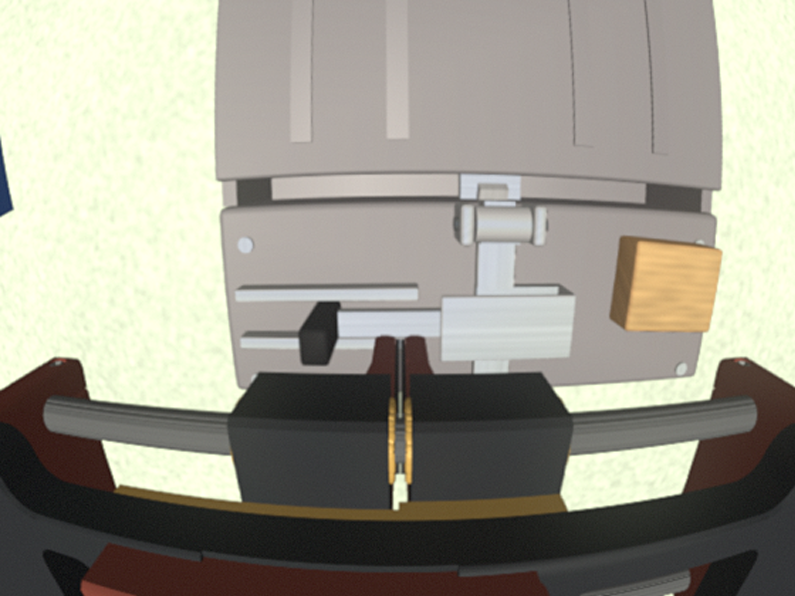

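```bash
python3 - <<'E'
from h import *
z=np.load("pics/w2.npz");pos,o=z["pos"],z["o"]
for k,uv,h in (("posttop",(314,346),.135),("coverL",(442,326),.113),("coverR",(573,326),.113),("tipL",(376,345),.141),("tipR",(425,345),.141)):
    print(k,wplane(pos,o,(np.array(uv)+.5)/1.42-.5,h).round(4))
E
python3 -m handwheel '[[0,0,0,1,-2,10,0],[0,0,0,0,0,10,0],[0,0,0,0,0,9,0],[0,0,0,0,0,0,0]]'
```

```text
posttop [0.5419 0.1026 0.135 ]
coverL [0.5451 0.0507 0.113 ]
coverR [ 0.5468 -0.0097  0.113 ]
tipL [0.5458 0.078  0.141 ]
tipR [0.5465 0.0597 0.141 ]
t: 4.38
ee_pos: [0.5407, 0.074, 0.1349]
orientation: [3.141, 0.065, -0.002]
wrist_force: [0.1, 0.3, -0.3]
opening: 0.0004
```

Fingers are in the gap. I'm making contact and sliding only through the travel that is certainly free (9 mm minimum).

```bash
cat > ok.py <<'E'
# look only: prints t, TCP, force; exit 1 if the sideways force is over the limit
import sys,numpy as np
from bench import sense
s=sense();f=s["wrist_force"];print("   ",round(s["t"],2),"y",round(s["ee_pos"][1]*1000,2),"F",np.round(f,1))
sys.exit(1 if abs(f[1])>float(sys.argv[1]) else 0)
E
python3 -m handwheel '[[0,0,0,0,-1,0,0],[0,0,0,0,-1,0,0],[0,0,0,0,-1,0,0]]' >/dev/null && python3 ok.py 5.5 && python3 -m handwheel '[[0,0,0,0,-1,0,0],[0,0,0,0,-1,0,0]]' >/dev/null && python3 ok.py 5.5 && python3 -m handwheel '[[0,0,0,0,-1,0,0],[0,0,0,0,-1,0,0]]' >/dev/null && python3 ok.py 5.5 && python3 -m handwheel '[[0,0,0,0,-1,0,0],[0,0,0,0,-1,0,0]]' >/dev/null && python3 ok.py 5.5 && python3 -m handwheel '[[0,0,0,0,-1,0,0],[0,0,0,0,-1,0,0]]' >/dev/null && python3 ok.py 5.5
```

```text
4.75 y 77.27 F [-0.1 -0.6  0.8]
    5.0 y 79.16 F [-0.1  0.4  0.2]
    5.25 y 81.16 F [-0.5 -0.4  1.1]
    5.5 y 83.18 F [-0.3 -0.1 -0.4]
    5.75 y 85.21 F [-0.1 -0.3  0.2]
```

```bash
python3 -m handwheel '[[0,0,0,0,-1,0,0]]' >/dev/null && python3 ok.py 2 && python3 -m handwheel '[[0,0,0,0,-1,0,0]]' >/dev/null && python3 ok.py 2 && python3 -m handwheel '[[0,0,0,0,-1,0,0]]' >/dev/null && python3 ok.py 2 && python3 -m handwheel '[[0,0,0,0,-1,0,0]]' >/dev/null && python3 ok.py 2 && python3 -m handwheel '[[0,0,0,0,-1,0,0]]' >/dev/null && python3 ok.py 2 && python3 -m handwheel '[[0,0,0,0,-1,0,0]]' >/dev/null && python3 ok.py 2
```

```text
5.88 y 86.18 F [0.3 0.6 0.2]
    6.0 y 87.18 F [ 0.6 -0.5 -0.3]
    6.12 y 88.16 F [-0.4 -0.8  0.4]
    6.25 y 88.37 F [ 0.2 -2.7  0.4]
```

Contact is at TCP y≈88.3 mm. I'm sliding on, first within the certain 9 mm and then in half-millimetre feeling steps.

```bash
python3 -m handwheel '[[0,0,0,0,-1,0,0]]' >/dev/null && python3 ok.py 6 && python3 -m handwheel '[[0,0,0,0,-1,0,0]]' >/dev/null && python3 ok.py 6 && python3 -m handwheel '[[0,0,0,0,-1,0,0]]' >/dev/null && python3 ok.py 6 && python3 -m handwheel '[[0,0,0,0,-1,0,0]]' >/dev/null && python3 ok.py 6 && python3 -m handwheel '[[0,0,0,0,-1,0,0]]' >/dev/null && python3 ok.py 6 && python3 -m handwheel '[[0,0,0,0,-1,0,0]]' >/dev/null && python3 ok.py 6 && python3 -m handwheel '[[0,0,0,0,-0.5,0,0]]' >/dev/null && python3 ok.py 6 && python3 -m handwheel '[[0,0,0,0,-0.5,0,0]]' >/dev/null && python3 ok.py 6 && python3 -m handwheel '[[0,0,0,0,-0.5,0,0]]' >/dev/null && python3 ok.py 6 && python3 -m handwheel '[[0,0,0,0,-0.5,0,0]]' >/dev/null && python3 ok.py 6 && python3 -m handwheel '[[0,0,0,0,-0.5,0,0]]' >/dev/null && python3 ok.py 6 && python3 -m handwheel '[[0,0,0,0,-0.5,0,0]]' >/dev/null && python3 ok.py 6 && python3 -m handwheel '[[0,0,0,0,-0.5,0,0]]' >/dev/null && python3 ok.py 6 && python3 -m handwheel '[[0,0,0,0,-0.5,0,0]]' >/dev/null && python3 ok.py 6 && python3 -m handwheel '[[0,0,0,0,-0.5,0,0]]' >/dev/null && python3 ok.py 6 && python3 -m handwheel '[[0,0,0,0,-0.5,0,0]]' >/dev/null && python3 ok.py 6 && python3 -m handwheel '[[0,0,0,0,-0.5,0,0]]' >/dev/null && python3 ok.py 6 && python3 -m handwheel '[[0,0,0,0,-0.5,0,0]]' >/dev/null && python3 ok.py 6
```

```text
6.38 y 89.33 F [-0.  -3.   1.6]
    6.5 y 90.69 F [-1.4 -3.5  0.2]
    6.62 y 91.93 F [-0.2 -4.3  0.6]
    6.75 y 93.11 F [ 0.1 -3.9  1.1]
    6.88 y 94.12 F [-0.9 -3.   1.1]
    7.0 y 95.18 F [ 0.3 -3.2  0.9]
    7.12 y 95.68 F [-0.9 -2.9  0.6]
    7.25 y 96.12 F [-0.3 -2.8  0.9]
    7.38 y 96.59 F [-0.7 -2.9  0.7]
    7.5 y 97.13 F [-0.6 -3.6  1. ]
    7.62 y 97.64 F [-0.2 -3.7  1.1]
    7.75 y 98.13 F [-1.2 -2.9  1.3]
    7.88 y 98.63 F [-0.  -3.2  1.5]
    8.0 y 99.11 F [-0.7 -3.   0.7]
    8.12 y 99.64 F [-1.9 -2.6  1.7]
    8.25 y 100.15 F [-0.9 -2.5  0.8]
    8.38 y 100.62 F [-1.5 -2.3  1.3]
    8.5 y 101.14 F [-1.3 -3.3  0.9]
```

```bash
python3 -m handwheel '[[0,0,0,0,-0.6,0,0]]' >/dev/null && python3 ok.py 5.5 && python3 -m handwheel '[[0,0,0,0,-0.6,0,0]]' >/dev/null && python3 ok.py 5.5 && python3 -m handwheel '[[0,0,0,0,-0.6,0,0]]' >/dev/null && python3 ok.py 5.5 && python3 -m handwheel '[[0,0,0,0,-0.6,0,0]]' >/dev/null && python3 ok.py 5.5 && python3 -m handwheel '[[0,0,0,0,-0.6,0,0]]' >/dev/null && python3 ok.py 5.5 && python3 -m handwheel '[[0,0,0,0,-0.6,0,0]]' >/dev/null && python3 ok.py 5.5 && python3 -m handwheel '[[0,0,0,0,-0.6,0,0]]' >/dev/null && python3 ok.py 5.5 && python3 -m handwheel '[[0,0,0,0,-0.6,0,0]]' >/dev/null && python3 ok.py 5.5 && python3 -m handwheel '[[0,0,0,0,-0.6,0,0]]' >/dev/null && python3 ok.py 5.5 && python3 -m handwheel '[[0,0,0,0,-0.6,0,0]]' >/dev/null && python3 ok.py 5.5 && python3 -m handwheel '[[0,0,0,0,-0.6,0,0]]' >/dev/null && python3 ok.py 5.5 && python3 -m handwheel '[[0,0,0,0,-0.6,0,0]]' >/dev/null && python3 ok.py 5.5 && python3 -m handwheel '[[0,0,0,0,-0.6,0,0]]' >/dev/null && python3 ok.py 5.5 && python3 -m handwheel '[[0,0,0,0,-0.6,0,0]]' >/dev/null && python3 ok.py 5.5 && python3 -m handwheel '[[0,0,0,0,-0.6,0,0]]' >/dev/null && python3 ok.py 5.5 && python3 -m handwheel '[[0,0,0,0,-0.6,0,0]]' >/dev/null && python3 ok.py 5.5 && python3 -m handwheel '[[0,0,0,0,-0.6,0,0]]' >/dev/null && python3 ok.py 5.5 && python3 -m handwheel '[[0,0,0,0,-0.6,0,0]]' >/dev/null && python3 ok.py 5.5 && python3 -m handwheel '[[0,0,0,0,-0.6,0,0]]' >/dev/null && python3 ok.py 5.5 && python3 -m handwheel '[[0,0,0,0,-0.6,0,0]]' >/dev/null && python3 ok.py 5.5
```

```text
8.62 y 101.74 F [-0.8 -3.5  1.3]
    8.75 y 102.33 F [-0.8 -3.   1.3]
    8.88 y 102.91 F [-1.8 -2.9  1.9]
    9.0 y 103.55 F [-1.2 -3.3  0.3]
    9.12 y 104.13 F [-1.7 -3.6  1.1]
    9.25 y 104.74 F [-0.7 -2.9  0.6]
    9.38 y 105.33 F [-1.3 -2.7  0.9]
    9.5 y 105.9 F [-0.3 -3.1  1.5]
    9.62 y 106.52 F [-1.5 -3.   1.2]
    9.75 y 107.13 F [-1.3 -2.2  1.8]
    9.88 y 107.71 F [-1.3 -3.3  0.9]
    10.0 y 108.31 F [-2.2 -3.4  2.2]
    10.12 y 108.92 F [-2.  -3.5  1.5]
    10.25 y 109.32 F [-1.8 -4.5  1.4]
    10.38 y 109.56 F [-2.3 -6.2  2.3]
```

The rise is steep at y≈109.2 mm, after 21 mm of travel. A small further press will confirm it.

```bash
python3 -m handwheel '[[0,0,0,0,-0.5,0,0]]' >/dev/null && python3 ok.py 8 && python3 -m handwheel '[[0,0,0,0,-0.5,0,0]]' >/dev/null && python3 ok.py 8
```

```text
10.5 y 109.65 F [-1.4 -6.1  1.9]
    10.62 y 109.83 F [-2.  -7.8  3.1]
```

The stop is confirmed: force went from 3 to 8 N while the post gave only 0.3 mm for 1 mm commanded. I'm backing off the post, going up, and moving back in front of the handle.

```bash
python3 -m handwheel '[[0,0,0,0,2,0,0],[0,0,0,0,3,0,0],[0,0,0,0,0,-25,0],[0,0,0,0,0,-25,0],[0,0,0,0,0,-25,0],[0,0,0,-29,16,0,0],[0,0,0,-29,16,0,0],[0,0,0,-29,16,0,0]]'
python3 -m handwheel '[[0,0,0,-29,16,0,0],[0,0,0,-29,16,0,0],[0,9,0,0,0,0,0],[0,9,0,0,0,0,0],[0,9,0,0,0,0,0],[0,9,0,0,0,0,0],[0,0,0,0,0,0,0]]'
python3 - <<'E'
from h import *
s=sense();p,d=grab_frame("wrist");np.savez("pics/w3.npz",p=p,d=d,pos=s["ee_pos"],o=s["orientation"])
print(s["t"],s["ee_pos"],s["q"].round(2),R.from_rotvec(s["orientation"]).as_matrix().round(3));cv2.imwrite("pics/w3.png",cv2.resize(np.clip(p[:,:,::-1]*1.5,0,255).astype(np.uint8),None,fx=1.42,fy=1.42,interpolation=cv2.INTER_CUBIC))
E
```

```text
t: 11.62
ee_pos: [0.4544, 0.0548, 0.2108]
orientation: [-3.14, -0.066, -0.002]
wrist_force: [-0.5, -0.8, 0.6]
opening: 0.0001
t: 12.5
ee_pos: [0.3983, 0.0288, 0.2121]
orientation: [-2.987, -0.072, -0.843]
wrist_force: [0.1, -0.9, 0.6]
opening: 0.0004
12.5 [0.39833075 0.02876591 0.21214997] [ 0.5  -0.21 -0.64  2.5  -0.32  0.27 -1.41] [[ 0.852  0.054  0.521]
 [ 0.035 -0.998  0.048]
 [ 0.523 -0.023 -0.852]]
```

View pics/w3.png

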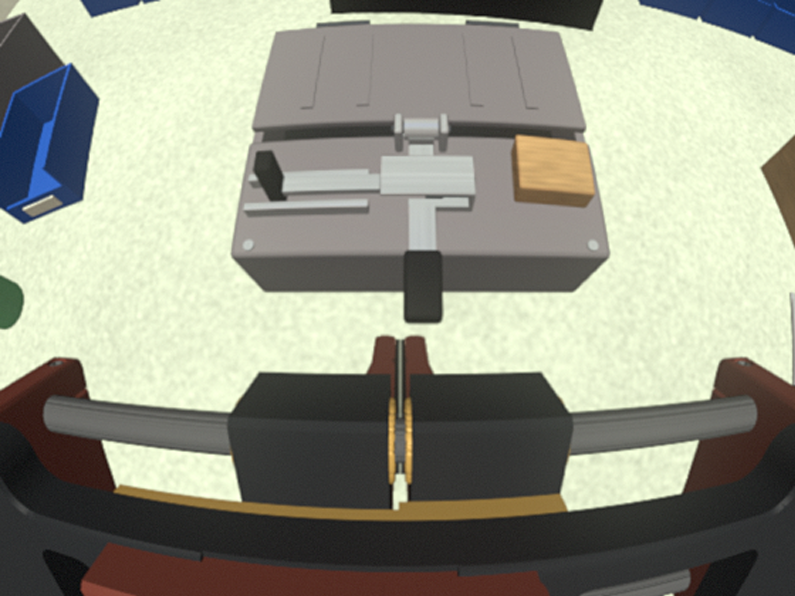

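The 31° tilt is as far as the arm goes here (joint 4 at its limit), so a horizontal hook is out. The wrist view shows the tab slid out, with the post at about (188,123) in original pixels. I'll pinch the handle across its width from above instead, and turn the tool back along with the latch so the pads don't fight it.

```bash
python3 -m handwheel '[[0,-8,0,0,0,0,50],[0,-8,0,0,0,0,50],[0,-8,0,0,0,0,50],[0,0,0,25,3,0,50],[0,0,0,25,3,0,50],[0,0,0,25,3,0,50],[0,0,0,0,0,0,50]]'
python3 - <<'E'
from h import *
s=sense();p,d=grab_frame("wrist");np.savez("pics/w4.npz",p=p,d=d,pos=s["ee_pos"],o=s["orientation"])
print(s["t"],s["ee_pos"],s["q"].round(2),R.from_rotvec(s["orientation"]).as_matrix().round(3));cv2.imwrite("pics/w4.png",cv2.resize(np.clip(p[:,:,::-1]*1.5,0,255).astype(np.uint8),None,fx=1.42,fy=1.42,interpolation=cv2.INTER_CUBIC))
E
```

```text
t: 13.42
ee_pos: [0.4764, 0.0238, 0.2218]
orientation: [-3.108, -0.084, -0.204]
wrist_force: [0.5, 0.3, -0.4]
opening: 0.0438
13.425 [0.4763715  0.02378625 0.22175448] [ 0.59  0.19 -0.81  2.03  0.18  0.85 -1.83] [[ 0.99   0.055  0.13 ]
 [ 0.052 -0.998  0.029]
 [ 0.131 -0.022 -0.991]]
```

View pics/w4.png

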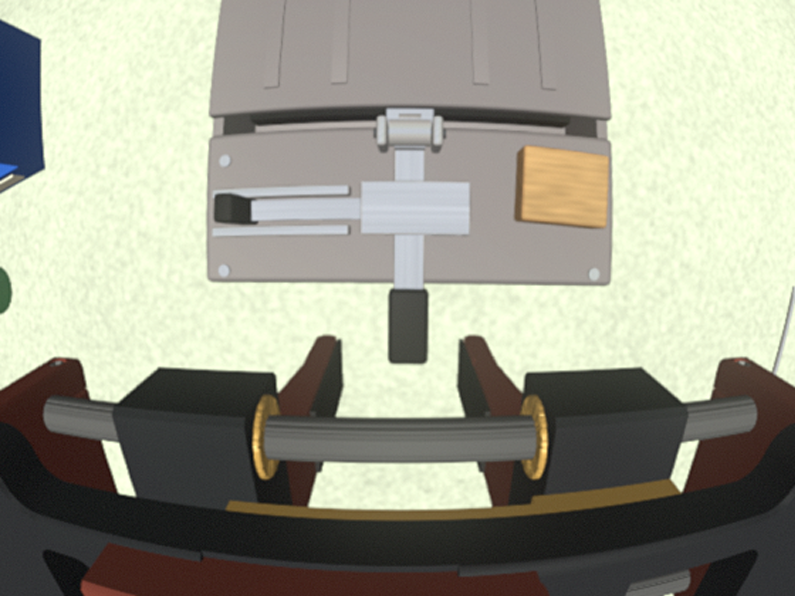

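```bash
python3 - <<'E'
from h import *
z=np.load("pics/w4.npz");pos,o=z["pos"],z["o"];M=R.from_rotvec(o).as_matrix()
for k,uv,h in (("handle",(408,326),.1),("tip",(408,362),.1),("in",(408,290),.1),("post top",(226,207),.135),("covR",(469,207),.113),("covL",(361,207),.113),("carton",(562,185),.107)):
    print(k,wplane(pos,o,(np.array(uv)+.5)/1.42-.5,h).round(4))
h=np.array([.4755,.0205,.093]);g=pos+M@[0,0,.003]
print("shift tool mm",(M.T@(h-g)*1000).round(1), "at approach", M[:,2].round(3))
E
```

```text
handle [0.4753 0.0209 0.1   ]
tip [0.4532 0.0196 0.1   ]
in [0.4967 0.0221 0.1   ]
post top [0.5397 0.122  0.135 ]
covR [ 0.5465 -0.0091  0.113 ]
covL [0.543  0.0509 0.113 ]
carton [ 0.5649 -0.0649  0.107 ]
shift tool mm [-17.9   6.  124.4] at approach [ 0.13   0.029 -0.991]
```

The handle is again at (0.475, 0.021), unmoved. The tab has travelled about 21 mm and the carton is where it was. Now descending astride the handle.

```bash
python3 -m handwheel '[[0,0,0,-9,3,10,50],[0,0,0,-9,3,10,50],[0,0,0,0,0,25,50],[0,0,0,0,0,25,50],[0,0,0,0,0,20,50],[0,0,0,0,0,20,50],[0,0,0,0,0,14,50],[0,0,0,0,0,0,50]]'
python3 - <<'E'
from h import *
s=sense();p,d=grab_frame("side");np.savez("pics/s5.npz",p=p,d=d);p2,d=grab_frame("wrist")
M=R.from_rotvec(s["orientation"]).as_matrix()
print(s["t"],s["ee_pos"],"grasp pt",s["ee_pos"]+M@[0,0,.003],M[:,2].round(3))
a=cv2.resize(np.clip(p[150:270,200:360,::-1]*1.6,0,255).astype(np.uint8),(560,420),interpolation=cv2.INTER_CUBIC)
b=np.clip(p2[:,:,::-1]*1.5,0,255).astype(np.uint8)
cv2.imwrite("pics/s5.png",cv2.resize(np.hstack([a,b]),(800,300)))
E
```

```text
t: 14.48
ee_pos: [0.4714, 0.0214, 0.0955]
orientation: [-3.107, -0.087, -0.2]
wrist_force: [-0.1, 0.1, -0.3]
opening: 0.044
14.475 [0.47136013 0.02135583 0.09554098] grasp pt [0.47174271 0.02144848 0.09256692] [ 0.128  0.031 -0.991]
```

View pics/s5.png

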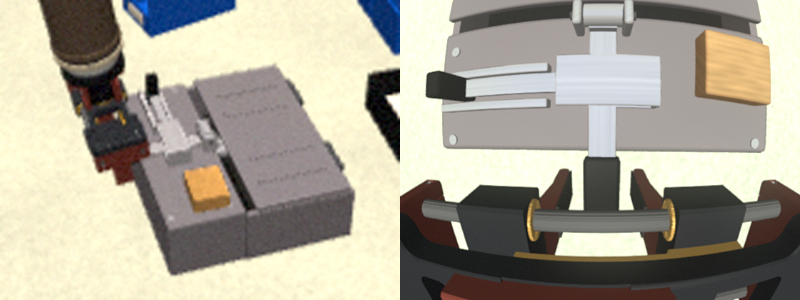

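The handle sits centred between the pads. Closing.

```bash
python3 -m handwheel '[[0,0,0,0,0,0,0],[0,0,0,0,0,0,0],[0,0,0,0,0,0,0],[0,0,0,0,0,0,0],[0,0,0,0,0,0,0]]'
```

```text
t: 15.2
ee_pos: [0.4727, 0.0214, 0.0968]
orientation: [-3.107, -0.086, -0.204]
wrist_force: [-0.5, -0.9, 6.6]
opening: 0.0237
```

```bash
python3 - <<'E'
import numpy as np
# lever angle -> grasp point; tool turns 0.7 of the latch angle
def g(t): x,z=-117,-9; return np.array([x*np.cos(t)+z*np.sin(t),-x*np.sin(t)+z*np.cos(t)])
th=np.radians(np.array([0,1.5,3,4.5,6]+list(range(11,80,5))))
tau=np.radians(7.5);
for a,b in zip(th[:-1],th[1:]):
    tm=tau-.7*(b-a) # row: turn applied; shift along axes
    d=g(b)-g(a); 
    for nm,T in (("before",tau),):
        print(np.degrees(b).round(1),"ry",np.degrees(-.7*(b-a)).round(2),"x",(d@[np.cos(T),np.sin(T)]).round(2),"z",(d@[np.sin(T),-np.cos(T)]).round(2),"tilt",np.degrees(tau).round(1))
    tau=tm
E
```

```text
1.5 ry -1.05 x 0.21 z -3.07 tilt 7.5
3.0 ry -1.05 x 0.23 z -3.06 tilt 6.4
4.5 ry -1.05 x 0.25 z -3.06 tilt 5.4
6.0 ry -1.05 x 0.28 z -3.06 tilt 4.4
11.0 ry -3.5 x 1.32 z -10.15 tilt 3.3
16.0 ry -3.5 x 1.58 z -10.11 tilt -0.2
21.0 ry -3.5 x 1.85 z -10.07 tilt -3.7
26.0 ry -3.5 x 2.11 z -10.02 tilt -7.2
31.0 ry -3.5 x 2.37 z -9.96 tilt -10.7
36.0 ry -3.5 x 2.63 z -9.89 tilt -14.2
41.0 ry -3.5 x 2.89 z -9.82 tilt -17.7
46.0 ry -3.5 x 3.15 z -9.74 tilt -21.2
51.0 ry -3.5 x 3.4 z -9.66 tilt -24.7
56.0 ry -3.5 x 3.65 z -9.56 tilt -28.2
61.0 ry -3.5 x 3.9 z -9.46 tilt -31.7
66.0 ry -3.5 x 4.15 z -9.36 tilt -35.2
71.0 ry -3.5 x 4.39 z -9.25 tilt -38.7
76.0 ry -3.5 x 4.63 z -9.13 tilt -42.2
```

Next I feel whether the latch is really free, within its first few millimetres.

```bash
cat > okz.py <<'E'
import sys,numpy as np
from bench import sense
s=sense();f=s["wrist_force"];print("   ",round(s["t"],2),np.round(s["ee_pos"]*1000,2),"F",np.round(f,1),"M",np.round(s["wrist_torque"],2))
sys.exit(1 if f[2]<-float(sys.argv[1]) else 0)
E
python3 okz.py 5 && python3 -m handwheel '[[0,-0.7,0,0.1,0,-1.5,0]]' >/dev/null && python3 okz.py 5 && python3 -m handwheel '[[0,-0.7,0,0.1,0,-1.5,0]]' >/dev/null && python3 okz.py 5 && python3 -m handwheel '[[0,-0.7,0,0.1,0,-1.5,0]]' >/dev/null && python3 okz.py 5 && python3 -m handwheel '[[0,-0.7,0,0.1,0,-1.5,0]]' >/dev/null && python3 okz.py 5 && python3 -m handwheel '[[0,-0.7,0,0.1,0,-1.5,0]]' >/dev/null && python3 okz.py 5 && python3 -m handwheel '[[0,-0.7,0,0.1,0,-1.5,0]]' >/dev/null && python3 okz.py 5
```

```text
15.2 [472.7   21.39  96.81] F [-0.5 -0.9  6.6] M [-0.33  0.27 -0.21]
    15.32 [472.57  21.38  98.04] F [ 3.  -0.5 -2.4] M [-0.32 -0.37 -0.21]
    15.45 [472.53  21.38  99.49] F [ 3.2 -0.9 -1.7] M [-0.38 -0.49 -0.24]
    15.57 [472.49  21.37 100.99] F [ 2.6 -0.4 -2.1] M [-0.37 -0.56 -0.24]
    15.7 [472.48  21.35 102.55] F [ 3.8 -0.4 -2.9] M [-0.36 -0.72 -0.26]
    15.82 [472.46  21.36 104.08] F [ 4.9 -0.2 -3. ] M [-0.32 -0.77 -0.26]
    15.95 [472.46  21.33 105.61] F [ 5.3 -0.7 -4.1] M [-0.29 -0.9  -0.31]
```

The latch is free: 9 mm of lift (0.075 rad, well past the 0.03 locked play) at only about 3–4 N. On along the arc, turning the tool with it.

```bash
python3 -m handwheel '[[0,-3.5,0,1.5,0,-10,0]]' >/dev/null && python3 okz.py 10 && python3 -m handwheel '[[0,-3.5,0,1.7,0,-10,0]]' >/dev/null && python3 okz.py 10 && python3 -m handwheel '[[0,-3.5,0,2,0,-10,0]]' >/dev/null && python3 okz.py 10 && python3 -m handwheel '[[0,-3.5,0,2.2,0,-10,0]]' >/dev/null && python3 okz.py 10
```

```text
16.07 [472.99  21.34 115.64] F [ 5.9 -0.8 -5.9] M [-0.32 -1.13 -0.28]
    16.2 [474.3   21.37 125.68] F [ 3.9  0.3 -6.4] M [-0.09 -0.83 -0.3 ]
    16.32 [476.5   21.4  135.34] F [ 2.5  1.9 -5.3] M [ 0.14 -0.65 -0.3 ]
    16.45 [479.61  21.54 144.94] F [ 2.3  2.  -4.8] M [ 0.2  -0.51 -0.36]
```

```bash
python3 -m handwheel '[[0,-3.5,0,2.4,0,-10,0]]' >/dev/null && python3 okz.py 12 && python3 -m handwheel '[[0,-3.5,0,2.6,0,-10,0]]' >/dev/null && python3 okz.py 12 && python3 -m handwheel '[[0,-3.5,0,2.9,0,-10,0]]' >/dev/null && python3 okz.py 12 && python3 -m handwheel '[[0,-3.5,0,3.1,0,-10,0]]' >/dev/null && python3 okz.py 12 && python3 -m handwheel '[[0,-3.5,0,3.4,0,-9.7,0]]' >/dev/null && python3 okz.py 12
python3 - <<'E'
from h import *
s=sense();p,d=grab_frame("side");np.savez("pics/s6.npz",p=p,d=d);p2,d=grab_frame("wrist")
M=R.from_rotvec(s["orientation"]).as_matrix()
print(s["t"],s["ee_pos"],M[:,2].round(3),s["q"].round(2))
a=cv2.resize(np.clip(p[150:270,200:360,::-1]*1.6,0,255).astype(np.uint8),(560,420),interpolation=cv2.INTER_CUBIC)
b=np.clip(p2[:,:,::-1]*1.5,0,255).astype(np.uint8)
cv2.imwrite("pics/s6.png",cv2.resize(np.hstack([a,b]),(800,300)))
E
```

```text
16.57 [483.52  21.69 154.25] F [ 0.3  1.6 -5.5] M [ 0.32 -0.4  -0.4 ]
    16.7 [488.33  21.91 163.31] F [-0.7  2.9 -5. ] M [ 0.39 -0.32 -0.5 ]
    16.82 [493.97  22.16 171.98] F [-1.1  3.7 -4.8] M [ 0.48 -0.17 -0.6 ]
    16.95 [500.44  22.44 180.21] F [-1.8  4.1 -3.5] M [ 0.45 -0.15 -0.68]
    17.07 [507.54  22.76 187.74] F [-3.3  2.2 -3. ] M [ 0.4   0.07 -0.68]
17.075 [0.50754039 0.02275828 0.18774331] [-0.479 -0.005 -0.878] [ 0.33  0.67 -0.68  1.54  0.25  1.55 -1.91]
```

View pics/s6.png

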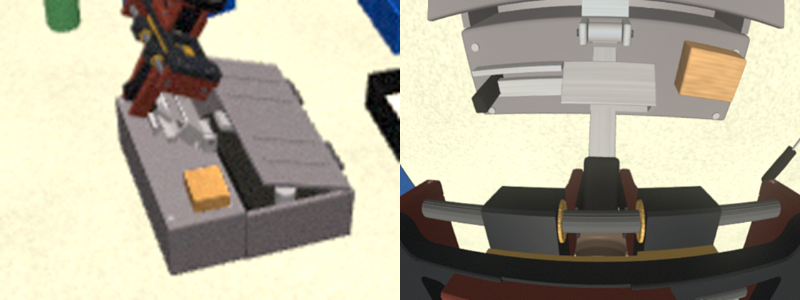

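The side view shows the lid already rising. The latch is at about 49°, so on to about 72° with less tool turn (joint 6 is near its range).

```bash
python3 -m handwheel '[[0,-1.5,0,3.9,0,-11.5,0]]' >/dev/null && python3 okz.py 15 && python3 -m handwheel '[[0,-1.5,0,4.7,0,-11.1,0]]' >/dev/null && python3 okz.py 15 && python3 -m handwheel '[[0,-1.5,0,5.6,0,-10.7,0]]' >/dev/null && python3 okz.py 15 && python3 -m handwheel '[[0,-1.5,0,6.4,0,-10.3,0]]' >/dev/null && python3 okz.py 15 && python3 -m handwheel '[[0,0,0,0,0,0,0]]' >/dev/null && python3 okz.py 15
python3 - <<'E'
from h import *
s=sense();p,d=grab_frame("side");np.savez("pics/s7.npz",p=p,d=d);p2,d=grab_frame("wrist")
M=R.from_rotvec(s["orientation"]).as_matrix();g=s["ee_pos"]+M@[0,0,.003]
print(s["t"],g,M[:,2].round(3),s["q"].round(2),"latch deg",np.degrees(np.arctan2(g[2]-.103,.590-g[0]))+4.4)
a=cv2.resize(np.clip(p[150:270,200:360,::-1]*1.6,0,255).astype(np.uint8),(560,420),interpolation=cv2.INTER_CUBIC)
b=np.clip(p2[:,:,::-1]*1.5,0,255).astype(np.uint8)
cv2.imwrite("pics/s7.png",cv2.resize(np.hstack([a,b]),(800,300)))
E
```

```text
17.3 [516.19  23.17 195.51] F [-2.1  4.8 -4.6] M [ 0.49 -0.4  -0.76]
    17.43 [526.48  23.62 203.1 ] F [-1.2  4.6 -4.9] M [ 0.52 -0.55 -0.83]
    17.55 [536.96  24.12 209.29] F [-1.2  5.  -6.1] M [ 0.5  -0.53 -0.8 ]
    17.68 [547.94  24.62 214.4 ] F [-2.2  4.1 -5.8] M [ 0.4  -0.62 -0.81]
    17.8 [548.36  24.62 214.48] F [-1.3  5.6  0.9] M [ 0.38  0.16 -0.78]
17.8 [0.54666338 0.02458793 0.21200746] [-0.564 -0.012 -0.825] [ 0.26  0.77 -0.65  1.33  0.24  1.75 -1.9 ] latch deg 72.7193876413658
```

View pics/s7.png

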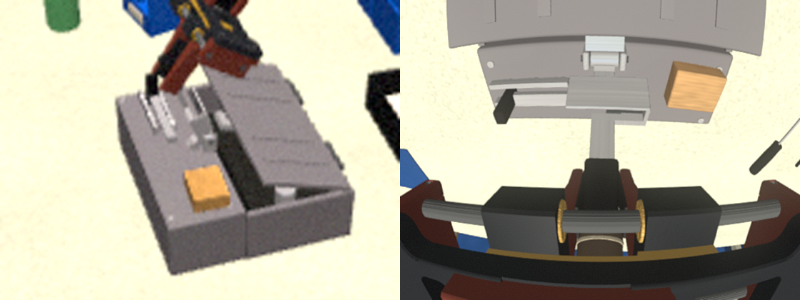

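Lid is up and the latch is at about 72.7°. Opening the fingers, then withdrawing along the tool axis.

```bash
python3 -m handwheel '[[0,0,0,0,0,0,65],[0,0,0,0,0,0,65],[0,0,0,0,0,0,65],[0,0,0,0,0,0,65],[0,0,0,0,0,0,65]]'
python3 -m handwheel '[[0,0,0,0,0,-10,65],[0,0,0,0,0,-15,65],[0,0,0,0,0,-20,65],[0,0,0,0,0,-25,65],[0,0,0,0,0,-25,65],[0,0,0,0,0,-25,65],[0,0,0,0,0,0,65],[0,0,0,0,0,0,65]]'
python3 - <<'E'
from h import *
s=sense()
print(s["t"],s["ee_pos"],s["wrist_force"].round(1),s["wrist_torque"].round(2))
o=[]
for n,(x0,y0,x1,y1) in {"scene":(205,150,365,270),"side":(200,150,360,270)}.items():
    p,d=grab_frame(n);np.savez(f"pics/{n}8.npz",p=p,d=d)
    o.append(cv2.resize(np.clip(p[y0:y1,x0:x1,::-1]*1.6,0,255).astype(np.uint8),(400,300),interpolation=cv2.INTER_CUBIC))
p,d=grab_frame("wrist");o.append(cv2.resize(np.clip(p[:,:,::-1]*1.5,0,255).astype(np.uint8),(400,300)))
p=np.load("pics/side8.npz")["p"];o.append(cv2.resize(np.clip(p[:,:,::-1]*1.5,0,255).astype(np.uint8),(400,300)))
cv2.imwrite("pics/f8.png",np.vstack([np.hstack(o[:2]),np.hstack(o[2:])]))
E
```

```text
t: 18.52
ee_pos: [0.5492, 0.023, 0.2147]
orientation: [-2.996, -0.097, 0.922]
wrist_force: [0.6, 0.4, 0.6]
opening: 0.0571
t: 19.52
ee_pos: [0.5863, 0.0242, 0.2654]
orientation: [2.993, 0.099, -0.945]
wrist_force: [-0.2, -0.1, 0.3]
opening: 0.0576
19.525 [0.58630556 0.02417278 0.26543278] [-0.2 -0.1  0.3] [ 0.07 -0.52 -0.01]
```

View pics/f8.png

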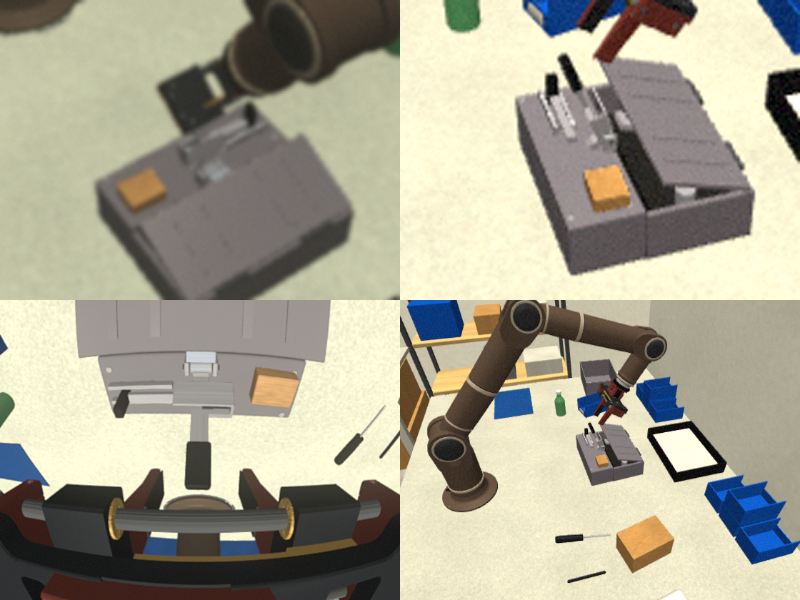

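It's released and clear, but the withdrawal stopped short. I'm backing away further while untilting.

```bash
python3 -m handwheel '[[0,6,0,0,0,-10,65],[0,6,0,0,0,-15,65],[0,6,0,0,0,-15,65],[0,6,0,0,0,-15,65],[0,6,0,0,0,-15,65],[0,0,0,0,0,0,65],[0,0,0,0,0,0,65]]'
python3 - <<'E'
from h import *
s=sense();print(s["t"],s["q"].round(2),s["ee_pos"].round(3),s["joint_vel"].round(3))
p,d=grab_frame("wrist");z=np.load("pics/w1.npz");s1=sense()
np.savez("pics/w9.npz",p=p,d=d,pos=s["ee_pos"],o=s["orientation"])
p2,_=grab_frame("side")
a=cv2.resize(np.clip(p[:,:,::-1]*1.5,0,255).astype(np.uint8),(400,300));b=cv2.resize(np.clip(p2[130:280,180:380,::-1]*1.6,0,255).astype(np.uint8),(400,300),interpolation=cv2.INTER_CUBIC)
cv2.imwrite("pics/f9.png",np.hstack([a,b]))
# latch: handle tip/inner points across scene+side of the last pictures; bystanders by colour difference in the side view
A=np.load("pics/side0.npz")["p"].astype(int);B=p2.astype(int);D=(abs(A-B).max(2)>40).astype(np.uint8)
n,l,st,c=cv2.connectedComponentsWithStats(D)
for i in range(1,n):
    if st[i,4]>15: print(st[i])
E
```

```text
t: 20.55
ee_pos: [0.6122, 0.0235, 0.3291]
orientation: [-3.123, -0.093, 0.141]
wrist_force: [0.9, 0.0, 0.1]
opening: 0.0571
20.55 [-0.2   0.39  0.13  1.44 -0.07  1.41 -1.57] [0.612 0.024 0.329] [-0.01   0.024  0.007 -0.001 -0.001 -0.005 -0.   ]
[    0     0   228   211 12971]
[ 232    0   96  106 4931]
[ 9 73  5  7 18]
[50 80  4 10 25]
[  0  82  11  19 109]
[272  88  27  31 359]
[281 119  34  37 511]
[   53   125   164   291 13847]
[289 126   5   8  16]
[263 171  10  16  85]
[279 172  30   9 152]
[258 179   7  16  70]
[280 185  30  48 335]
[ 67 195  23  28 360]
[255 199  22  13  94]
[279 198   5   6  16]
[240 209  12   9  76]
[ 45 210   6  11  16]
[ 39 213  19  27  91]
[ 80 218  34  61 712]
[316 224  20   6  53]
[ 89 264  12   6  38]
[ 97 279  16  12 115]
```

View pics/f9.png

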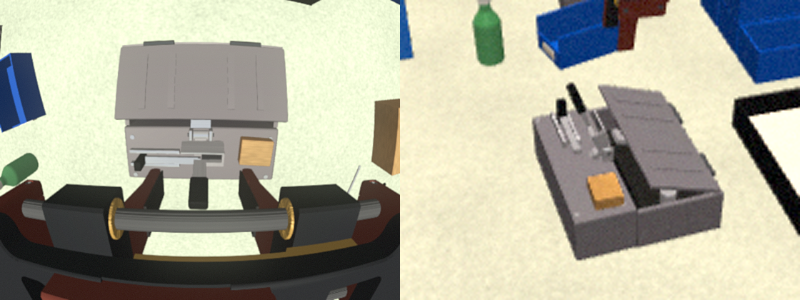

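Checking latch, lid and tab positions with depth. The handle is at (277,260) and the lid's near edge at (277,165) in original pixels.

```bash
python3 - <<'E'
from h import *
z=np.load("pics/w9.npz");pos,o,d=z["pos"],z["o"],z["d"];T=calibration("wrist")["tool_from_camera"];M=R.from_rotvec(o).as_matrix()
def pt(u,v):
    a,r=wray(pos,o,(u,v));dc=T[:3,:3].T@M.T@r;return (a+r*d[int(v),int(u)]/dc[2]).round(3)
for k,u,v in(("handle top",277,234),("handle mid",277,260),("handle tip",277,284),("lid near",220,160),("lid near r",350,160),("lid far",280,75),("post top",194,224),("carton",357,211)): print(k,pt(u,v))
E
```

```text
handle top [0.561 0.027 0.167]
handle mid [0.553 0.025 0.207]
handle tip [0.544 0.024 0.233]
lid near [0.624 0.093 0.126]
lid near r [ 0.632 -0.046  0.125]
lid far [0.718 0.035 0.092]
post top [0.548 0.123 0.127]
carton [ 0.57  -0.065  0.108]
```

```bash
python3 -c "
from bench import *
print(finish_job())"
```

```text
the job is handed in; nothing more can be done
None
```

The case is open and I've handed the job in at about 20.6 s of the 51 s allowed; the hand-in gives no verdict.

**Tab:** I slid it about 21 mm with closed fingers. It dragged at about 3 N, then the force rose steeply at the stop, and I pressed to about 8 N. It stayed slid out.

**Latch:** I had meant to hook it from the front, but the arm could not tilt far enough at that height. I pinched the handle across its width instead. It lifted at about 3–4 N, well past the small play it has when locked, so the tab had released it. From there I swung it up along its arc, turning the tool with it.

**Last checks after letting go, by wrist camera depth:**
- **Latch:** stands at about 73–75° (over 55° needed).
- **Lid:** its near edge rose to 126 mm, about 41 mm up, or roughly 0.34 rad.
- **Post:** still about 20 mm from where it started.
- **Carton:** within a few millimetres of its starting place.
- **Robot:** clear of everything, with wrist force under 1 N.

**Less certain:**
- **Bystanders:** I checked the other things on the bench only by eye, and saw no movement.
- **Scene and side cameras:** their triangulated heights read up to about 14 mm low (3–8 mm at most points), so I relied on the wrist camera.
- **Withdrawal:** the first move away stopped about halfway, and a second one cleared the arm.

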